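# Move a salvaged power-supply module from receiver to test dock

## Robot

A 6-joint arm with a two-finger parallel gripper is mounted at the origin on the work surface. World frame = base frame: x ahead of the robot, y to its left, z up, the work surface at z = 0. Lengths are in m, angles in degrees, forces in N, time in s.
With the tool pointing down it reaches from about 0.3 to 0.75 m from the base axis. Payload 8.5 kg.
Tool frame: the origin (TCP) lies between the finger pads; the fingertips stand 22 mm ahead of it and the grasp point (between the pads) lies 3 mm ahead of it (env.nose_length is the distance from the TCP to the fingertips, in m); z points along the fingers, x is the direction in which the jaws open and shut, and the axes are right-handed (so a half turn about z gives the same grasp; the last joint's range is limited). The gripper opens to 85 mm and grips with 20 to 120 N. Pads are 22 mm wide; open, the fingers measure 114 mm over their backs; the gripper's body (76 mm by 85 mm) begins 54 mm behind the grasp point. The pads swing forward as they close: fully open they stand 13 mm farther back than shut.
Start: joints at [56.305, 21.807, 74.336, -0, 83.858, -12.336], TCP at [0.2, 0.512, 0.253] pointing down, gripper open.
Joint ranges: [-178.18, 178.18], [-50.72, 133.34], [12.68, 142.11], [-81.47, 261.47], [9.98, 163.14], [-165.26, 165.26]. Speed limits (degrees/s): [136.94, 136.94, 180, 180, 180, 180].

## Interface

Orientations are given as a 3x3 rotation matrix whose columns are the frame's x, y, z axes.
In Python, from rig import env gives the robot as it stands.
- The arm moves only by the tool arm_command, never from a script. Its argument "steps" is a list of rows, each an object with "delta_pos": the shift along the world's x, y, z in mm, a list of three; "dr": the turn, a rotation vector about the world's x, y, z in degrees, a list of three. In form: [{"delta_pos": [dx, dy, dz], "dr": [wx, wy, wz]}, ...]. A call has 1 to 20 rows; each row shifts and turns the commanded pose from where the row before left it; what a row does not reach is not made up. A row lasts 1/10 s, in which the tool goes at most 50 mm and 8.59 degrees, less where a joint would pass 70% of its speed; a pose out of reach is approached as far as the arm can. A call with a gripper value outside its range is refused whole. "grip" is the opening, from 0 (shut) to 1 (fully open), set as the call begins (left out, the last holds). The fingers move at their own pace and stop on an object; "squeeze" is the grip in N (left out, the last holds). Time passes only in rows, so rows that do not move let the fingers close. It gives the time, the measured TCP pose, the force and the opening at its end, in the units of the state.
- env.observe(): the state, without advancing time (a new reading comes with each control period).
- env.get_image(name): name is "side" or "top"; returns the picture (400x640x3 uint8, blue, green, red); there is no depth.
- env.get_calibration(name): a dict with "fx", "fy", "cx", "cy" (pixels), "view" (4x4, takes a point from world to camera coordinates). Camera axes: x right, y up, looking along -z (the intrinsics and any distortion apply to the point x, -y, -z); pixel columns grow to the right and rows downward; lengths in m; the calibration is good to about 2 mm. A picture is of the moment at which its call begins. get_calibration takes no time and is no camera call.
- env.close_job(): hands the job in, once; it reports no verdict.
The state is a dict: "time_s": time; "q": joint angles; "qvel": joint speeds; "joint_efforts": joint torques, N m; "position": TCP position; "tool_rot": TCP orientation; "ft_force": force on the tool from outside, world axes, zero at the start; "wrist_torque": the same for the moment, N m; "grip_width": finger opening in m.
Only numpy, scipy, OpenCV 4.12 (cv2) and the standard library are available. Lean on these libraries where they do the work, as an engineer would, in place of code of your own. Each camera call takes 0.05 s, during which the arm holds its last target. There are 200 camera calls.

## Task

Pull the power-supply module straight out from under the cover of the stripped receiver, lift it clear and set it down gently on the open sill in front of the test dock, fin towards you, and let go of it there. Then take hold of it again and push it along into the dock until it clicks past the sprung balls and is fully home, and let go. Keep it the right way up, do not force or bang it, and leave the other things where they are.

Things in the scene. Friction and masses are not known exactly. Their poses are not given: they have to be found in the camera images.
- module: power-supply module: plain steel box 100 mm long (x), 60 wide (y), 34 high, about 0.35 kg, round grille on top. Origin: centre of the box's underside (fin not counted), z up, +x towards the end away from the fin. Rear corners bevelled 8 x 4 mm; each side has an upright notch 12 mm wide, 4 deep, at x = +25 mm. Starts on the receiver's floor, axes parallel to it, at receiver x = -20 to 0 mm
- module_fin (a point): middle of the module's pull fin, at module x = -65 mm, 17 mm above its underside: a black upright fin 12 mm thick (y), 31 mm long (x, from -81 to -50 mm), 34 mm high, sticking out of the middle of the module's front (-x) face
- receiver: stripped receiver, fixed: aluminium pan, 300 x 230 mm, floor top 4 mm above the table, no front panel, rear half of its grey cover still on. Origin: on the table under the centre of the fully-in module; z up, -x is the open front and the way to pull (towards the robot, up to 0.25 rad askew). Floor reaches x = -190 mm. Side walls at |y| = 115 mm, 30 mm high; leftover parts beyond |y| = 76 mm, up to 35 mm high
- receiver_lip (a point): middle of the lip, the cover's front edge, at receiver x = -30 mm; cover underside 43 mm, top 46 mm above the table, back to x = +110 mm. Two cheeks, 38 mm high, x = -50 to +55 mm, 64 mm apart, flank the bay: at first only the fin can be grasped. The module is clear of the lip once its origin is at receiver x < -80 mm; from -90 mm its middle has 45 mm of bare floor on each side for fingers
- dock: test dock, fixed: grey base plate 262 x 150 mm, top 4 mm above the table, roofed bay at the far end. Origin: on the table under the centre of the seated module (whose origin is then 4 mm above this one, axes parallel); z up, +x is the way to push in (away from the robot, up to 0.25 rad askew). Bay walls x = -30 to +60 mm, 64 mm apart; back stop at x = +52 mm, 2 mm behind the seated module
- dock_mouth (a point): middle of the bay's mouth, at dock x = -30 mm; roof underside 46 mm, top 49 mm above the table (a small block on the roof's rear reaches 62 mm). Flared guide plates, 42 mm high, lead in from x = -55 mm (87 mm apart) to x = -30 mm. The sill is the open base plate before them, x = -190 to -55 mm, |y| < 75 mm. Seated, the fin and the box's front 20 mm stick out of the mouth
- dock_balls (a point): midpoint between the two spring-loaded steel balls in the bay's side walls (16 mm in diameter, standing 5 mm into the bay, one each side), at dock x = +25 mm, 21 mm above the table. They meet the module's bevels when its origin is at about dock x = -25 mm, resist with some 8 to 20 N in all over the next 25 mm, and snap into its side notches at x = 0
- heatsink: bystander: a finned aluminium heat sink, 70 x 50 x 26 mm, lying on the receiver's cover behind the lip; origin at its underside
- remote: bystander: a black remote control, 120 x 40 x 18 mm, lying on the receiver's cover beside the heat sink; origin at its underside
- fan_motor: bystander: an upright steel fan motor, 80 mm in diameter, 85 mm high with its shaft; origin at its underside
- adapter: bystander: a black power adapter, 100 x 55 x 32 mm; origin at its underside
- screwdriver: bystander: a wooden-handled screwdriver lying on the table; origin at its underside
- jar: bystander: a glass jar with a steel cap, 70 mm in diameter, 85 mm high; origin at its underside
Things that resemble listed ones, but are neither listed nor needed, are in the scene too. Of the things shaped like the module, the steel one is meant.

How it is judged:
By the outcome, as a careful person would: the job done as asked, in the order asked, and still so for the second after the job is handed in, with the robot touching nothing.
It also fails if it takes over 66 s, if anything falls off the work surface, if the arm or the gripper's body presses on something with over 40 N, if the wrist force passes 120 N, or if a joint passes its speed limit or range.

## Working session

There is one attempt and no reset: what is moved stays moved. The work goes in short steps, Python scripts to look and compute and a tool call to move; the robot and the scene stay as the last step left them, time stands still between calls to the robot, and variables do not carry over. Pictures are saved under pics/ and viewed, about 8 in all and at most 12, crops included, and the job is handed in when it is done.

Besides the shell and the picture viewer there is one more tool, called after ">>>" by a JSON object that holds its "name" and its "arguments", one argument or row to a line. arm_command: Moves the arm, as the interface text tells. Its arguments: {"type":"object","properties":{"steps":{"type":"array"},"grip":{"type":"number"},"squeeze":{"type":"number"}},"required":["steps"]}

```bash
mkdir -p pics; ls
python3 - <<'E'
from rig import env
import cv2
for n in("side","top"):
    cv2.imwrite(f"pics/{n}0.png",env.get_image(n))
    print(n,env.get_calibration(n))
print(env.nose_length,env.observe())
E
```

```text
pics
side {'fx': 411.86868230592586, 'fy': 411.86868230592586, 'cx': 316.90129869897737, 'cy': 194.65166906897946, 'view': array([[ 0.83179404, -0.55498022,  0.01075332, -0.44777137],
       [ 0.31636447,  0.48990128,  0.81234861, -0.19853347],
       [-0.45610547, -0.67230476,  0.58307299, -1.02295436],
       [ 0.        ,  0.        ,  0.        ,  1.        ]])}
top {'fx': 382.3728485410615, 'fy': 382.3728485410615, 'cx': 319.2060156410627, 'cy': 197.69883344040485, 'view': array([[ 1.55325051e-02, -9.99878075e-01,  1.60492284e-03,
        -6.74372181e-03],
       [ 9.93995062e-01,  1.56149585e-02,  1.08305074e-01,
        -5.50393373e-01],
       [-1.08316930e-01, -8.69637302e-05,  9.94116409e-01,
        -1.32909379e+00],
       [ 0.00000000e+00,  0.00000000e+00,  0.00000000e+00,
         1.00000000e+00]])}
0.022 {'time_s': 0.1, 'q': array([ 5.63042766e+01,  2.18378844e+01,  7.43789940e+01, -5.36580034e-04,
        8.38571250e+01, -1.23341548e+01]), 'qvel': array([-0.15293277, -0.06108581, -0.30592812, -0.07348225, -0.04093049,
       -0.01940106]), 'joint_efforts': array([ 3.20260973e-03, -4.49219370e+01, -2.31657511e+01, -1.83044176e-04,
        3.66273365e-03, -1.73259031e-05]), 'position': array([0.20019933, 0.51202561, 0.25277476]), 'tool_rot': array([[ 3.64250806e-01,  9.31300622e-01, -7.08811089e-04],
       [ 9.31300034e-01, -3.64251398e-01, -1.07977300e-03],
       [-1.26377869e-03, -2.66807608e-04, -9.99999166e-01]]), 'ft_force': array([ 0.01068157,  0.32424063, -0.13787934]), 'wrist_torque': array([-0.0321242 ,  0.02554212,  0.01917094]), 'grip_width': 0.08561721780970356}
```

View pics/top0.png

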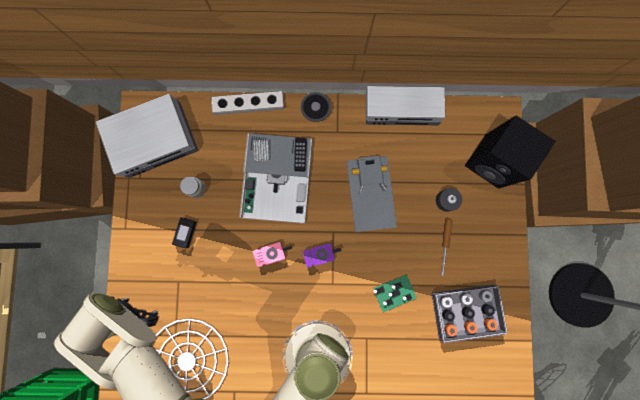

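View pics/side0.png

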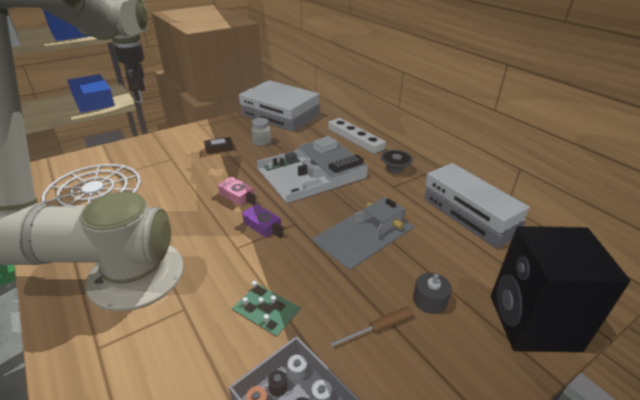

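The top picture shows the receiver around (277,178) with its cover at the rear, and the dock around (372,192) with its roof around (371,175). I'll enlarge both.

Run:
```python
import cv2
a=cv2.imread("pics/top0.png")
cv2.imwrite("pics/c0.png",cv2.resize(a[125:240,232:407],None,fx=4.5,fy=4.5,interpolation=cv2.INTER_CUBIC))
```

```text
(no output)
```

View pics/c0.png

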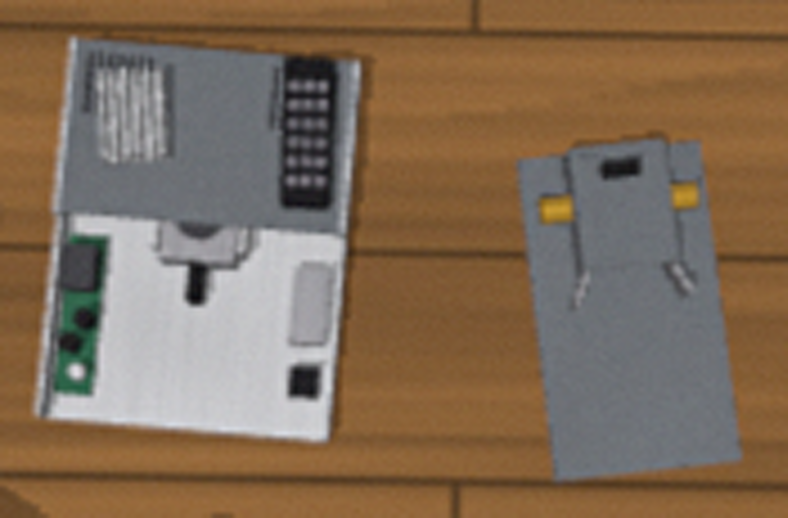

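The crop shows the cover corners at (72,40), (361,62), (347,232) and (53,212). The fin runs from (199,263) to (196,303), and the dock plate corners are (518,158), (700,142), (741,460) and (555,480). Fitting poses to these.

```bash
cat > h.py <<'E'
import numpy as np
from scipy.optimize import least_squares
from rig import env
cal={n:env.get_calibration(n) for n in("top","side")}
def proj(n,P):
    c=cal[n];q=np.asarray(P)@c["view"][:3,:3].T+c["view"][:3,3]
    return np.stack([c["fx"]*q[:,0]/-q[:,2]+c["cx"],c["fy"]*-q[:,1]/-q[:,2]+c["cy"]],1)
def ray(n,px,z):
    c=cal[n];R=c["view"][:3,:3];t=c["view"][:3,3];o=-R.T@t
    d=R.T@np.array([(px[0]-c["cx"])/c["fx"],-(px[1]-c["cy"])/c["fy"],-1]);return o+d*(z-o[2])/d[2]
def place(p,L):
    L=np.asarray(L,float);c,s=np.cos(p[2]),np.sin(p[2])
    return np.c_[p[0]+c*L[:,0]-s*L[:,1],p[1]+s*L[:,0]+c*L[:,1],L[:,2]]
def fit(n,px,L,p0):
    r=least_squares(lambda p:(proj(n,place(p,L))-px).ravel(),p0,loss="soft_l1");return r.x,(proj(n,place(r.x,L))-px).round(1)
def un(c,k,ox,oy): return (np.asarray(c,float)+.5)/k-.5+[ox,oy]
E
python3 - <<'E'
from h import *
U=lambda c:un(c,4.5,232,125)
L=np.array([[110,115,46],[110,-115,46],[-30,-115,46],[-30,115,46],[-190,-115,2]])/1e3
rec,e=fit("top",U([[72,40],[361,62],[347,232],[53,212],[328,440]]),L,[.6,.1,0]);print("rec",rec,np.degrees(rec[2]),e.tolist())
L=np.array([[72,75,4],[72,-75,4],[-190,-75,4],[-190,75,4]])/1e3
dk,e=fit("top",U([[518,158],[700,142],[741,460],[555,480]]),L,[.6,-.1,0]);print("dock",dk,np.degrees(dk[2]),e.tolist())
def loc(p,P): d=np.array(P[:2])-p[:2];c,s=np.cos(p[2]),np.sin(p[2]);return [c*d[0]+s*d[1],-s*d[0]+c*d[1]]
for c,z in(([196.5,303],.036),([199.5,263],.038),([157,258],.038),([238,268],.038)):
    P=ray("top",U(c),z);print(P,loc(rec,P))
# mouth check
print((proj("top",place(dk,[[-.03,.032,.049],[-.03,-.032,.049]]))-[232,125])*4.5)
E
```

```text
rec [ 0.65977189  0.15411078 -0.0650339 ] -3.7261677160417985 [[-0.1, -0.4], [-0.2, -0.2], [-0.4, 0.6], [0.2, -0.1], [0.5, 0.1]]
dock [ 0.63148001 -0.17961998  0.1196438 ] 6.85508477441032 [[-0.0, 0.2], [0.2, -0.4], [0.0, 0.1], [-0.1, 0.1]]
[0.5678291  0.15779979 0.036     ] [np.float64(-0.09198816264209411), np.float64(-0.0022939655284316225)]
[0.59937847 0.15609237 0.038     ] [np.float64(-0.06039452613387713), np.float64(-0.0019474460866626023)]
[0.60283098 0.18970093 0.038     ] [np.float64(-0.059133470221938836), np.float64(0.031814435920020964)]
[0.5958782  0.12565359 0.038     ] [np.float64(-0.061909244572837786), np.float64(-0.03254935522394314)]
[[589.46411109 267.23532629]
 [670.71895157 258.83329594]]
```

>>> {"name": "arm_command", "arguments": {
  "steps": [
    {"delta_pos":[21.2,-19.7,-4],"dr":[0,0,1]},
    {"delta_pos":[21.2,-19.7,-4],"dr":[0,0,1]},
    {"delta_pos":[21.2,-19.7,-4],"dr":[0,0,1]},
    {"delta_pos":[21.2,-19.7,-4],"dr":[0,0,1]},
    {"delta_pos":[21.2,-19.7,-4],"dr":[0,0,1]},
    {"delta_pos":[21.2,-19.7,-4],"dr":[0,0,1]},
    {"delta_pos":[21.2,-19.7,-4],"dr":[0,0,1]},
    {"delta_pos":[21.2,-19.7,-4],"dr":[0,0,1]},
    {"delta_pos":[21.2,-19.7,-4],"dr":[0,0,1]},
    {"delta_pos":[21.2,-19.7,-4],"dr":[0,0,1]},
    {"delta_pos":[21.2,-19.7,-4],"dr":[0,0,1]},
    {"delta_pos":[21.2,-19.7,-4],"dr":[0,0,1]},
    {"delta_pos":[21.2,-19.7,-4],"dr":[0,0,1]},
    {"delta_pos":[21.2,-19.7,-4],"dr":[0,0,1]},
    {"delta_pos":[21.2,-19.7,-4],"dr":[0,0,1]},
    {"delta_pos":[21.2,-19.7,-4],"dr":[0,0,1]},
    {"delta_pos":[21.2,-19.7,-4],"dr":[0,0,1]},
    {"delta_pos":[21.2,-19.7,-4],"dr":[0,0,0.7]},
    {"delta_pos":[0,0,0],"dr":[0,0,0]},
    {"delta_pos":[0,0,0],"dr":[0,0,0]}
  ],
  "grip": 0.5,
  "squeeze": 60
}}

```text
time_s: 2.1
position: [0.5817, 0.1574, 0.1808]
tool_rot: [[0.065, 0.998, -0.001], [0.998, -0.065, 0.0], [0.0, -0.001, -1.0]]
ft_force: [-1.1, -0.0, 0.5]
grip_width: 0.0429
```

>>> {"name": "arm_command", "arguments": {
  "steps": [
    {"delta_pos":[0,0,-16],"dr":[0,0,0]},
    {"delta_pos":[0,0,-16],"dr":[0,0,0]},
    {"delta_pos":[0,0,-16],"dr":[0,0,0]},
    {"delta_pos":[0,0,-16],"dr":[0,0,0]},
    {"delta_pos":[0,0,-16],"dr":[0,0,0]},
    {"delta_pos":[0,0,-16],"dr":[0,0,0]},
    {"delta_pos":[0.5,0.5,0],"dr":[0,0,0]},
    {"delta_pos":[0,0,0],"dr":[0,0,0]}
  ]
}}

```text
time_s: 2.9
position: [0.5821, 0.1589, 0.0859]
tool_rot: [[0.063, 0.998, 0.0], [0.998, -0.063, 0.0], [0.0, 0.0, -1.0]]
ft_force: [0.8, 0.1, 0.5]
grip_width: 0.0429
```

Run:
```python
from h import *
import cv2
s=env.get_image("side")[120:220,240:390]
t=env.get_image("top")[125:240,232:332]
s=cv2.resize(s,None,fx=3,fy=3,interpolation=cv2.INTER_CUBIC);t=cv2.resize(t,None,fx=3,fy=3,interpolation=cv2.INTER_CUBIC)
s=cv2.copyMakeBorder(s,0,t.shape[0]-s.shape[0],0,0,cv2.BORDER_CONSTANT)
cv2.imwrite("pics/c1.png",np.hstack([s,t]));print(env.observe()["position"])
```

```text
[0.58260693 0.15855787 0.08642984]
```

View pics/c1.png

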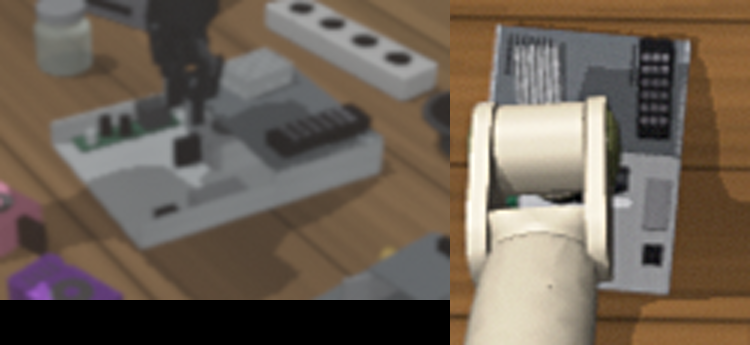

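The side view shows the black fin at crop (187,150), directly below the fingers, which end around (195,115). Going down to grasp it.

>>> {"name": "arm_command", "arguments": {
  "steps": [
    {"delta_pos":[0,0,-8],"dr":[0,0,0]},
    {"delta_pos":[0,0,-8],"dr":[0,0,0]},
    {"delta_pos":[0,0,-8],"dr":[0,0,0]},
    {"delta_pos":[0,0,-8],"dr":[0,0,0]},
    {"delta_pos":[0,0,-8],"dr":[0,0,0]},
    {"delta_pos":[0,0,-8],"dr":[0,0,0]},
    {"delta_pos":[0,0,-6],"dr":[0,0,0]},
    {"delta_pos":[0,0,0],"dr":[0,0,0]}
  ]
}}

```text
time_s: 3.8
position: [0.582, 0.158, 0.0303]
tool_rot: [[0.064, 0.998, -0.002], [0.998, -0.064, -0.0], [-0.0, -0.002, -1.0]]
ft_force: [0.3, -0.1, 0.7]
grip_width: 0.0426
```

>>> {"name": "arm_command", "arguments": {
  "steps": [
    {"delta_pos":[0,0,0],"dr":[0,0,0]},
    {"delta_pos":[0,0,0],"dr":[0,0,0]},
    {"delta_pos":[0,0,0],"dr":[0,0,0]},
    {"delta_pos":[0,0,0],"dr":[0,0,0]},
    {"delta_pos":[0,0,0],"dr":[0,0,0]},
    {"delta_pos":[0,0,0],"dr":[0,0,0]},
    {"delta_pos":[0,0,0],"dr":[0,0,0]},
    {"delta_pos":[0,0,0],"dr":[0,0,0]},
    {"delta_pos":[0,0,0],"dr":[0,0,0]},
    {"delta_pos":[0,0,0],"dr":[0,0,0]}
  ],
  "grip": 0,
  "squeeze": 50
}}

```text
time_s: 4.8
position: [0.5827, 0.1582, 0.0318]
tool_rot: [[0.064, 0.998, 0.001], [0.998, -0.064, 0.0], [0.0, 0.001, -1.0]]
ft_force: [-0.6, 1.4, 5.0]
grip_width: 0.011
```

>>> {"name": "arm_command", "arguments": {
  "steps": [
    {"delta_pos":[-2,0.13,0],"dr":[0,0,0]},
    {"delta_pos":[-3,0.2,0],"dr":[0,0,0]},
    {"delta_pos":[-5,0.33,0],"dr":[0,0,0]},
    {"delta_pos":[-5,0.33,0],"dr":[0,0,0]},
    {"delta_pos":[-5,0.33,0],"dr":[0,0,0]},
    {"delta_pos":[-5,0.33,0],"dr":[0,0,0]},
    {"delta_pos":[-5,0.33,0],"dr":[0,0,0]},
    {"delta_pos":[0,0,0],"dr":[0,0,0]}
  ]
}}

```text
time_s: 5.6
position: [0.5522, 0.1601, 0.0318]
tool_rot: [[0.064, 0.998, 0.001], [0.998, -0.064, -0.0], [-0.0, 0.001, -1.0]]
ft_force: [1.8, -0.3, 6.7]
grip_width: 0.0111
```

Sliding freely with 1.8 N of drag. I'll keep pulling.

>>> {"name": "arm_command", "arguments": {
  "steps": [
    {"delta_pos":[-5,0.33,0],"dr":[0,0,0]},
    {"delta_pos":[-5,0.33,0],"dr":[0,0,0]},
    {"delta_pos":[-5,0.33,0],"dr":[0,0,0]},
    {"delta_pos":[-5,0.33,0],"dr":[0,0,0]},
    {"delta_pos":[-5,0.33,0],"dr":[0,0,0]},
    {"delta_pos":[-5,0.33,0],"dr":[0,0,0]},
    {"delta_pos":[-5,0.33,0],"dr":[0,0,0]},
    {"delta_pos":[-5,0.33,0],"dr":[0,0,0]},
    {"delta_pos":[-5,0.33,0],"dr":[0,0,0]},
    {"delta_pos":[-5,0.33,0],"dr":[0,0,0]},
    {"delta_pos":[-5,0.33,0],"dr":[0,0,0]},
    {"delta_pos":[-5,0.33,0],"dr":[0,0,0]},
    {"delta_pos":[-5,0.33,0],"dr":[0,0,0]},
    {"delta_pos":[-2,0.13,0],"dr":[0,0,0]},
    {"delta_pos":[0,0,0],"dr":[0,0,0]}
  ]
}}

```text
time_s: 7.1
position: [0.4856, 0.1645, 0.0318]
tool_rot: [[0.064, 0.998, 0.002], [0.998, -0.064, 0.0], [0.0, 0.002, -1.0]]
ft_force: [2.9, -1.0, 7.9]
grip_width: 0.0113
```

>>> {"name": "arm_command", "arguments": {
  "steps": [
    {"delta_pos":[0,0,0],"dr":[0,0,0]},
    {"delta_pos":[0,0,0],"dr":[0,0,0]},
    {"delta_pos":[0,0,0],"dr":[0,0,0]},
    {"delta_pos":[0,0,0],"dr":[0,0,0]},
    {"delta_pos":[0,0,15],"dr":[0,0,0]},
    {"delta_pos":[0,0,20],"dr":[0,0,0]},
    {"delta_pos":[0,0,30],"dr":[0,0,0]},
    {"delta_pos":[-30,0,35],"dr":[0,0,0]},
    {"delta_pos":[-40,0,35],"dr":[0,0,0]},
    {"delta_pos":[-40,0,20],"dr":[0,0,0]},
    {"delta_pos":[0,0,0],"dr":[0,0,0]},
    {"delta_pos":[0,0,0],"dr":[0,0,0]}
  ],
  "grip": 0.5
}}

```text
time_s: 8.3
position: [0.3775, 0.1646, 0.1847]
tool_rot: [[0.063, 0.998, 0.001], [0.998, -0.063, 0.0], [0.0, 0.001, -1.0]]
ft_force: [-0.2, 0.8, 0.4]
grip_width: 0.0429
```

Run:
```python
from h import *
import cv2
t=env.get_image("top");cv2.imwrite("pics/t2.png",t)
cv2.imwrite("pics/c2.png",cv2.resize(t[125:240,232:332],None,fx=5,fy=5,interpolation=cv2.INTER_CUBIC));print(env.observe()["position"])
```

```text
[0.37810325 0.16449462 0.18417109]
```

View pics/c2.png

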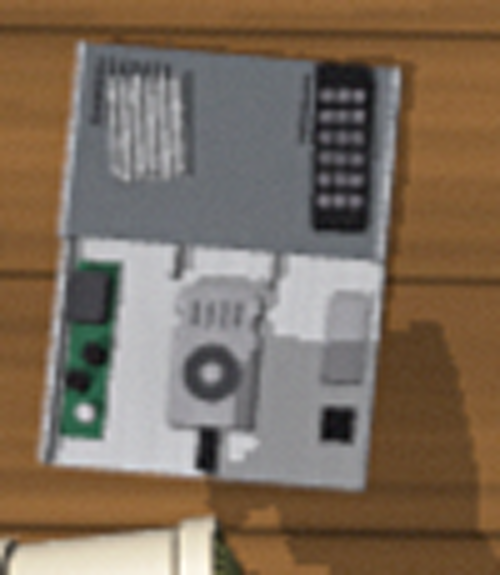

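The crop shows the module out on the floor: grille at (211,374), front-left corner at (168,423), fin tip at (206,470), clear of the lip. The bystanders haven't moved.

Run:
```python
from h import *
U=lambda c:un(c,5,232,125)
L=np.array([[-50,30,38],[-50,-30,38],[-81,0,37],[42,26,38]])/1e3
p,e=fit("top",U([[168,423],[252,431],[206,470],[181,290]]),L[:,:],[.55,.16,-.065]);print(p,np.degrees(p[2]),e.tolist())
print("grille",ray("top",U([211,374]),.038))
# prediction
pr=(proj("top",place([.5525,.1601,-.064],np.array([[-50,30,38],[-50,-30,38],[-81,0,37],[50,26,38],[50,-26,38],[25,30,38],[0,0,38]])/1e3))-[231.5,124.5])*5-.5
print(pr.round(0).tolist())
```

```text
[ 0.5544725   0.15988384 -0.0473437 ] -2.7125939950207782 [[-0.3, -0.0], [-0.1, -0.6], [0.0, -0.1], [0.3, 0.8]]
grille [0.54099032 0.16204145 0.038     ]
[[165.0, 425.0], [250.0, 432.0], [204.0, 472.0], [184.0, 285.0], [257.0, 291.0], [175.0, 320.0], [214.0, 358.0]]
```

>>> {"name": "arm_command", "arguments": {
  "steps": [
    {"delta_pos":[25,-0.6,0],"dr":[0,0,0]},
    {"delta_pos":[25,-0.6,0],"dr":[0,0,0]},
    {"delta_pos":[25,-0.6,0],"dr":[0,0,0]},
    {"delta_pos":[25,-0.7,0],"dr":[0,0,0]},
    {"delta_pos":[25,-0.7,0],"dr":[0,0,0]},
    {"delta_pos":[25,-0.7,-10],"dr":[0,0,0]},
    {"delta_pos":[22.5,-0.6,-20],"dr":[0,0,0]},
    {"delta_pos":[0,0,-20],"dr":[0,0,0]},
    {"delta_pos":[0,0,-20],"dr":[0,0,0]},
    {"delta_pos":[0,0,-20],"dr":[0,0,0]},
    {"delta_pos":[0,0,-10],"dr":[0,0,0]},
    {"delta_pos":[0,0,-8],"dr":[0,0,0]},
    {"delta_pos":[0,0,-8],"dr":[0,0,0]},
    {"delta_pos":[0,0,-8],"dr":[0,0,0]},
    {"delta_pos":[0,0,-8],"dr":[0,0,0]},
    {"delta_pos":[0,0,-8],"dr":[0,0,0]},
    {"delta_pos":[0,0,-8],"dr":[0,0,0]},
    {"delta_pos":[0,0,-6],"dr":[0,0,0]},
    {"delta_pos":[0,0,0],"dr":[0,0,0]}
  ],
  "grip": 1
}}

```text
time_s: 10.25
position: [0.5499, 0.16, 0.0294]
tool_rot: [[0.064, 0.998, -0.001], [0.998, -0.064, -0.0], [-0.0, -0.001, -1.0]]
ft_force: [-0.1, -0.2, -0.1]
grip_width: 0.0852
```

Down without contact. Closing on the box, then a small lift.

>>> {"name": "arm_command", "arguments": {
  "steps": [
    {"delta_pos":[0,0,0],"dr":[0,0,0]},
    {"delta_pos":[0,0,0],"dr":[0,0,0]},
    {"delta_pos":[0,0,0],"dr":[0,0,0]},
    {"delta_pos":[0,0,0],"dr":[0,0,0]},
    {"delta_pos":[0,0,0],"dr":[0,0,0]},
    {"delta_pos":[0,0,0],"dr":[0,0,0]},
    {"delta_pos":[0,0,0],"dr":[0,0,0]},
    {"delta_pos":[0,0,0],"dr":[0,0,0]}
  ],
  "grip": 0,
  "squeeze": 50
}}

```text
time_s: 11.05
position: [0.5506, 0.1601, 0.0309]
tool_rot: [[0.064, 0.998, 0.001], [0.998, -0.064, 0.0], [0.0, 0.001, -1.0]]
ft_force: [-0.6, 0.7, 6.6]
grip_width: 0.0595
```

>>> {"name": "arm_command", "arguments": {
  "steps": [
    {"delta_pos":[0,0,4],"dr":[0,0,0]},
    {"delta_pos":[0,0,6],"dr":[0,0,0]},
    {"delta_pos":[0,0,10],"dr":[0,0,0]},
    {"delta_pos":[0,0,15],"dr":[0,0,0]},
    {"delta_pos":[0,0,20],"dr":[0,0,0]},
    {"delta_pos":[0,0,20],"dr":[0,0,0]},
    {"delta_pos":[0,0,15],"dr":[0,0,0]},
    {"delta_pos":[0,0,0],"dr":[0,0,0]},
    {"delta_pos":[0,0,0],"dr":[0,0,0]}
  ]
}}

```text
time_s: 11.95
position: [0.55, 0.16, 0.1201]
tool_rot: [[0.064, 0.998, -0.0], [0.998, -0.064, -0.0], [-0.0, -0.0, -1.0]]
ft_force: [-0.5, 0.0, -4.9]
grip_width: 0.0592
```

>>> {"name": "arm_command", "arguments": {
  "steps": [
    {"delta_pos":[-1.8,-10,0],"dr":[0,0,0.5]},
    {"delta_pos":[-1.8,-20,0],"dr":[0,0,0.6]},
    {"delta_pos":[-1.8,-24,0],"dr":[0,0,0.7]},
    {"delta_pos":[-1.8,-24,0],"dr":[0,0,0.7]},
    {"delta_pos":[-1.8,-24,0],"dr":[0,0,0.7]},
    {"delta_pos":[-1.8,-24,0],"dr":[0,0,0.7]},
    {"delta_pos":[-1.8,-24,0],"dr":[0,0,0.7]},
    {"delta_pos":[-1.8,-24,0],"dr":[0,0,0.7]},
    {"delta_pos":[-1.8,-24,0],"dr":[0,0,0.7]},
    {"delta_pos":[-1.8,-24,0],"dr":[0,0,0.7]},
    {"delta_pos":[-1.8,-24,0],"dr":[0,0,0.7]},
    {"delta_pos":[-1.8,-24,0],"dr":[0,0,0.7]},
    {"delta_pos":[-1.8,-24,0],"dr":[0,0,0.7]},
    {"delta_pos":[-1.8,-24,0],"dr":[0,0,0.7]},
    {"delta_pos":[-1.8,-24,0],"dr":[0,0,0.6]},
    {"delta_pos":[-1.7,-20,0],"dr":[0,0,0.4]},
    {"delta_pos":[0,-14.9,0],"dr":[0,0,0.4]},
    {"delta_pos":[0,0,0],"dr":[0,0,0]},
    {"delta_pos":[0,0,0],"dr":[0,0,0]}
  ]
}}

```text
time_s: 13.85
position: [0.5212, -0.2166, 0.1198]
tool_rot: [[-0.126, 0.992, -0.001], [0.992, 0.126, 0.001], [0.001, -0.001, -1.0]]
ft_force: [0.1, 0.0, -4.0]
grip_width: 0.0594
```

Run:
```python
from h import *
import cv2
o=env.observe();R=o["tool_rot"];print(o["position"],np.degrees(np.arctan2(R[1,0],R[0,0])))
s=env.get_image("side");cv2.imwrite("pics/c3.png",cv2.resize(s[150:280,280:450],None,fx=4,fy=4,interpolation=cv2.INTER_CUBIC))
```

```text
[ 0.52122903 -0.21664501  0.11975283] 97.21811743178888
```

View pics/c3.png

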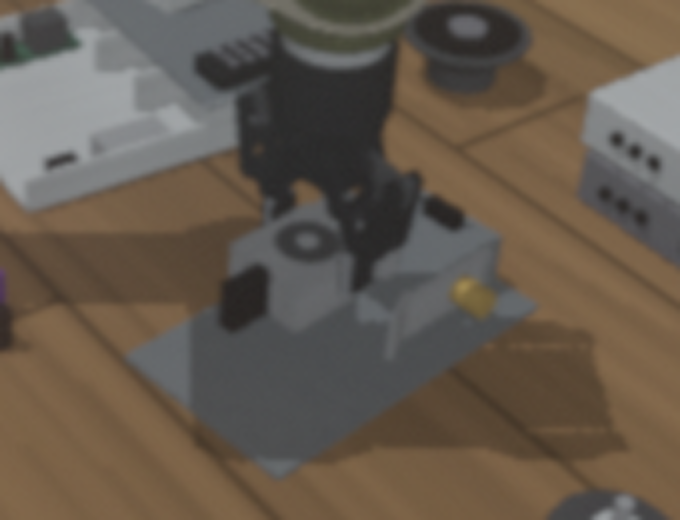

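The side view shows the module held level, with its fin at crop (245,298), above the sill. I counted one row too many, so it sits 24 mm too far in -y. Correcting, then lowering.

>>> {"name": "arm_command", "arguments": {
  "steps": [
    {"delta_pos":[0,8,0],"dr":[0,0,-0.1]},
    {"delta_pos":[0,10,0],"dr":[0,0,-0.2]},
    {"delta_pos":[0,5.7,0],"dr":[0,0,-0.1]},
    {"delta_pos":[0,0,-10],"dr":[0,0,0]},
    {"delta_pos":[0,0,-15],"dr":[0,0,0]},
    {"delta_pos":[0,0,-15],"dr":[0,0,0]},
    {"delta_pos":[0,0,-15],"dr":[0,0,0]},
    {"delta_pos":[0,0,-10],"dr":[0,0,0]},
    {"delta_pos":[0,0,-6],"dr":[0,0,0]},
    {"delta_pos":[0,0,-4],"dr":[0,0,0]},
    {"delta_pos":[0,0,-3],"dr":[0,0,0]},
    {"delta_pos":[0,0,-3],"dr":[0,0,0]},
    {"delta_pos":[0,0,-2],"dr":[0,0,0]},
    {"delta_pos":[0,0,-1],"dr":[0,0,0]},
    {"delta_pos":[0,0,0],"dr":[0,0,0]},
    {"delta_pos":[0,0,0],"dr":[0,0,0]}
  ]
}}

```text
time_s: 15.5
position: [0.5217, -0.1933, 0.0364]
tool_rot: [[-0.119, 0.993, 0.0], [0.993, 0.119, -0.0], [-0.0, 0.0, -1.0]]
ft_force: [0.5, 0.4, -4.8]
grip_width: 0.0595
```

>>> {"name": "arm_command", "arguments": {
  "steps": [
    {"delta_pos":[0,0,-1],"dr":[0,0,0]},
    {"delta_pos":[0,0,-1],"dr":[0,0,0]},
    {"delta_pos":[0,0,-1],"dr":[0,0,0]},
    {"delta_pos":[0,0,-1],"dr":[0,0,0]},
    {"delta_pos":[0,0,-0.7],"dr":[0,0,0]},
    {"delta_pos":[0,0,0],"dr":[0,0,0]},
    {"delta_pos":[0,0,0],"dr":[0,0,0]}
  ]
}}

```text
time_s: 16.2
position: [0.5216, -0.1932, 0.0316]
tool_rot: [[-0.119, 0.993, -0.0], [0.993, 0.119, -0.0], [0.0, -0.0, -1.0]]
ft_force: [1.2, -0.6, -4.2]
grip_width: 0.0593
```

>>> {"name": "arm_command", "arguments": {
  "steps": [
    {"delta_pos":[0,0,-0.5],"dr":[0,0,0]},
    {"delta_pos":[0,0,-0.5],"dr":[0,0,0]},
    {"delta_pos":[0,0,-0.5],"dr":[0,0,0]},
    {"delta_pos":[0,0,0],"dr":[0,0,0]}
  ]
}}

```text
time_s: 16.6
position: [0.5216, -0.1932, 0.0309]
tool_rot: [[-0.119, 0.993, 0.001], [0.993, 0.119, -0.0], [-0.0, 0.0, -1.0]]
ft_force: [-2.5, 0.7, 5.9]
grip_width: 0.0593
```

It is resting on the sill (fz changed sign). Letting go and backing off to look.

>>> {"name": "arm_command", "arguments": {
  "steps": [
    {"delta_pos":[0,0,0],"dr":[0,0,0]},
    {"delta_pos":[0,0,0],"dr":[0,0,0]},
    {"delta_pos":[0,0,0],"dr":[0,0,0]},
    {"delta_pos":[0,0,0],"dr":[0,0,0]},
    {"delta_pos":[0,0,0],"dr":[0,0,0]},
    {"delta_pos":[0,0,8],"dr":[0,0,0]},
    {"delta_pos":[0,0,12],"dr":[0,0,0]},
    {"delta_pos":[0,0,20],"dr":[0,0,0]},
    {"delta_pos":[0,0,25],"dr":[0,0,0]},
    {"delta_pos":[0,0,25],"dr":[0,0,0]},
    {"delta_pos":[-30,0,15],"dr":[0,0,0]},
    {"delta_pos":[-35,0,0],"dr":[0,0,0]},
    {"delta_pos":[-35,0,0],"dr":[0,0,0]},
    {"delta_pos":[-35,0,0],"dr":[0,0,0]},
    {"delta_pos":[-35,0,0],"dr":[0,0,0]},
    {"delta_pos":[0,0,0],"dr":[0,0,0]},
    {"delta_pos":[0,0,0],"dr":[0,0,0]}
  ],
  "grip": 1
}}

```text
time_s: 18.3
position: [0.3517, -0.1936, 0.1361]
tool_rot: [[-0.118, 0.993, 0.002], [0.993, 0.118, -0.002], [-0.002, 0.001, -1.0]]
ft_force: [0.6, -0.2, -0.1]
grip_width: 0.0853
```

Run:
```python
from h import *
import cv2
o=env.observe();print(o["position"])
t=env.get_image("top");cv2.imwrite("pics/c4.png",cv2.resize(t[140:240,330:410],None,fx=6,fy=6,interpolation=cv2.INTER_CUBIC))
pr=(proj("top",place([.5246,-.1928,.1196],np.array([[-50,30,38],[-50,-30,38],[-81,0,37],[50,26,38],[50,-26,38]])/1e3))-[329.5,139.5])*6-.5
print(pr.round().tolist())
```

```text
[ 0.35168949 -0.19361299  0.13608777]
[[228.0, 486.0], [329.0, 475.0], [285.0, 534.0], [214.0, 317.0], [302.0, 308.0]]
```

View pics/c4.png

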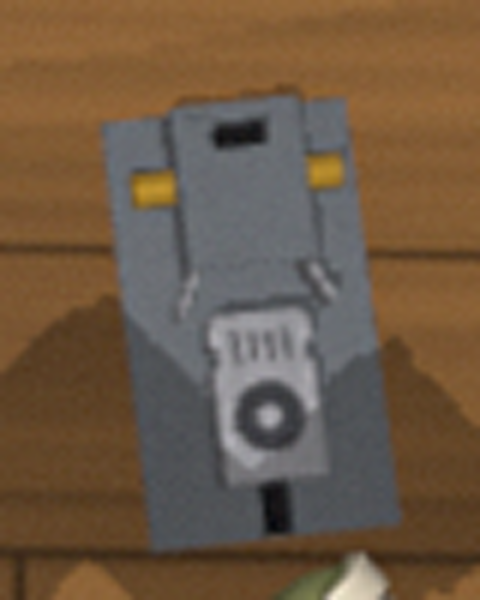

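The crop shows the module on the sill, fin towards the robot: front corners at (226,486) and (328,477), fin tip at (279,534), back corners near (212,314) and (300,305). Computing its pose relative to the dock.

Run:
```python
from h import *
U=lambda c:un(c,6,330,140)
L=np.array([[72,75,4],[72,-75,4],[-190,-75,4],[-190,75,4]])/1e3
d,e=fit("top",U([[103,122],[346,99],[400,524],[152,550]]),L,[.6,-.18,.12]);print(d,np.degrees(d[2]),e.tolist())
L=np.array([[-50,30,38],[-50,-30,38],[-81,0,37],[50,26,38],[50,-26,38]])/1e3
m,e=fit("top",U([[226,486],[328,478],[279,534],[212,314],[300,305]]),L,[.52,-.19,.12]);print(m,np.degrees(m[2]),e.tolist())
for D in(d,np.array([.6315,-.1796,.1196])):
  v=m[:2]-D[:2];c,s=np.cos(D[2]),np.sin(D[2]);print("in dock",c*v[0]+s*v[1],-s*v[0]+c*v[1],np.degrees(m[2]-D[2]))
```

```text
[ 0.63131576 -0.17969489  0.11920454] 6.829916923383381 [[-0.0, 0.0], [0.1, -0.3], [0.0, 0.1], [-0.1, 0.1]]
[ 0.52484462 -0.19143752  0.11025769] 6.317300458397491 [[-0.3, -0.1], [-0.3, -0.4], [0.3, -0.1], [0.1, 0.3], [0.1, 0.4]]
in dock -0.10711203447904456 0.0010025075618086982 -0.51261646498589
in dock -0.10730587119539604 0.0009726317167583782 -0.5352747713671543
```

>>> {"name": "arm_command", "arguments": {
  "steps": [
    {"delta_pos":[20,-1.4,0],"dr":[0,0,0]},
    {"delta_pos":[25,-1.4,0],"dr":[0,0,0]},
    {"delta_pos":[25,-1.4,0],"dr":[0,0,0]},
    {"delta_pos":[20,-1.4,0],"dr":[0,0,0]},
    {"delta_pos":[17,-1.3,-10],"dr":[0,0,0]},
    {"delta_pos":[0,0,-15],"dr":[0,0,0]},
    {"delta_pos":[0,0,-15],"dr":[0,0,0]},
    {"delta_pos":[0,0,-15],"dr":[0,0,0]},
    {"delta_pos":[0,0,-10],"dr":[0,0,0]},
    {"delta_pos":[0,0,-8],"dr":[0,0,0]},
    {"delta_pos":[0,0,-8],"dr":[0,0,0]},
    {"delta_pos":[0,0,-8],"dr":[0,0,0]},
    {"delta_pos":[0,0,-8],"dr":[0,0,0]},
    {"delta_pos":[0,0,-8],"dr":[0,0,0]},
    {"delta_pos":[0,0,0],"dr":[0,0,0]},
    {"delta_pos":[0,0,0],"dr":[0,0,0]}
  ],
  "grip": 0.5
}}

```text
time_s: 19.95
position: [0.4586, -0.2001, 0.03]
tool_rot: [[-0.119, 0.993, -0.0], [0.993, 0.119, 0.0], [0.0, -0.0, -1.0]]
ft_force: [0.8, 0.6, -0.2]
grip_width: 0.0428
```

>>> {"name": "arm_command", "arguments": {
  "steps": [
    {"delta_pos":[0,0,0],"dr":[0,0,0]},
    {"delta_pos":[0,0,0],"dr":[0,0,0]},
    {"delta_pos":[0,0,0],"dr":[0,0,0]},
    {"delta_pos":[0,0,0],"dr":[0,0,0]},
    {"delta_pos":[0,0,0],"dr":[0,0,0]},
    {"delta_pos":[0,0,0],"dr":[0,0,0]},
    {"delta_pos":[0,0,0],"dr":[0,0,0]},
    {"delta_pos":[0,0,0],"dr":[0,0,0]},
    {"delta_pos":[0,0,0],"dr":[0,0,0]}
  ],
  "grip": 0,
  "squeeze": 80
}}

```text
time_s: 20.85
position: [0.4588, -0.2003, 0.0305]
tool_rot: [[-0.119, 0.993, 0.001], [0.993, 0.119, -0.001], [-0.001, 0.001, -1.0]]
ft_force: [-1.1, -0.6, 6.3]
grip_width: 0.0103
```

>>> {"name": "arm_command", "arguments": {
  "steps": [
    {"delta_pos":[2,-0.26,0],"dr":[0,0,0]},
    {"delta_pos":[4,0.48,0],"dr":[0,0,0]},
    {"delta_pos":[4,0.48,0],"dr":[0,0,0]},
    {"delta_pos":[4,0.48,0],"dr":[0,0,0]},
    {"delta_pos":[4,0.48,0],"dr":[0,0,0]},
    {"delta_pos":[4,0.48,0],"dr":[0,0,0]},
    {"delta_pos":[4,0.48,0],"dr":[0,0,0]},
    {"delta_pos":[4,0.48,0],"dr":[0,0,0]},
    {"delta_pos":[0,0,0],"dr":[0,0,0]}
  ]
}}

```text
time_s: 21.75
position: [0.4884, -0.197, 0.0306]
tool_rot: [[-0.12, 0.993, -0.001], [0.993, 0.12, -0.0], [-0.0, -0.001, -1.0]]
ft_force: [-3.4, 0.2, 8.3]
grip_width: 0.0106
```

>>> {"name": "arm_command", "arguments": {
  "steps": [
    {"delta_pos":[4,0.48,0],"dr":[0,0,0]},
    {"delta_pos":[4,0.48,0],"dr":[0,0,0]},
    {"delta_pos":[4,0.48,0],"dr":[0,0,0]},
    {"delta_pos":[4,0.48,0],"dr":[0,0,0]},
    {"delta_pos":[4,0.48,0],"dr":[0,0,0]},
    {"delta_pos":[4,0.48,0],"dr":[0,0,0]},
    {"delta_pos":[0,0,0],"dr":[0,0,0]}
  ]
}}

```text
time_s: 22.45
position: [0.5124, -0.1941, 0.0306]
tool_rot: [[-0.119, 0.993, -0.001], [0.993, 0.119, -0.0], [-0.0, -0.001, -1.0]]
ft_force: [-3.0, 0.3, 6.4]
grip_width: 0.0106
```

Entered the mouth with almost no side force. Continuing up to the balls.

>>> {"name": "arm_command", "arguments": {
  "steps": [
    {"delta_pos":[4,0.48,0],"dr":[0,0,0]},
    {"delta_pos":[4,0.48,0],"dr":[0,0,0]},
    {"delta_pos":[4,0.48,0],"dr":[0,0,0]},
    {"delta_pos":[4,0.48,0],"dr":[0,0,0]},
    {"delta_pos":[4,0.48,0],"dr":[0,0,0]},
    {"delta_pos":[4,0.48,0],"dr":[0,0,0]},
    {"delta_pos":[0,0,0],"dr":[0,0,0]}
  ]
}}

```text
time_s: 23.15
position: [0.5364, -0.1913, 0.0306]
tool_rot: [[-0.119, 0.993, -0.001], [0.993, 0.119, -0.0], [-0.0, -0.001, -1.0]]
ft_force: [-3.5, 0.3, 6.3]
grip_width: 0.0108
```

>>> {"name": "arm_command", "arguments": {
  "steps": [
    {"delta_pos":[2,0.24,0],"dr":[0,0,0]},
    {"delta_pos":[2,0.24,0],"dr":[0,0,0]},
    {"delta_pos":[2,0.24,0],"dr":[0,0,0]},
    {"delta_pos":[2,0.24,0],"dr":[0,0,0]},
    {"delta_pos":[2,0.24,0],"dr":[0,0,0]},
    {"delta_pos":[0,0,0],"dr":[0,0,0]}
  ]
}}

```text
time_s: 23.75
position: [0.5442, -0.19, 0.0306]
tool_rot: [[-0.119, 0.993, -0.006], [0.993, 0.12, 0.001], [0.001, -0.005, -1.0]]
ft_force: [-15.8, -1.6, 13.1]
grip_width: 0.011
```

>>> {"name": "arm_command", "arguments": {
  "steps": [
    {"delta_pos":[2,0.24,0],"dr":[0,0,0]},
    {"delta_pos":[2,0.24,0],"dr":[0,0,0]},
    {"delta_pos":[2,0.24,0],"dr":[0,0,0]},
    {"delta_pos":[2,0.24,0],"dr":[0,0,0]},
    {"delta_pos":[2,0.24,0],"dr":[0,0,0]},
    {"delta_pos":[0,0,0],"dr":[0,0,0]}
  ]
}}

```text
time_s: 24.35
position: [0.5551, -0.1888, 0.0306]
tool_rot: [[-0.119, 0.993, -0.003], [0.993, 0.119, 0.0], [0.001, -0.003, -1.0]]
ft_force: [-10.8, -0.2, 10.8]
grip_width: 0.0105
```

>>> {"name": "arm_command", "arguments": {
  "steps": [
    {"delta_pos":[1.5,0.18,0],"dr":[0,0,0]},
    {"delta_pos":[1.5,0.18,0],"dr":[0,0,0]},
    {"delta_pos":[1.5,0.18,0],"dr":[0,0,0]},
    {"delta_pos":[1,0.12,0],"dr":[0,0,0]},
    {"delta_pos":[0,0,0],"dr":[0,0,0]}
  ]
}}

```text
time_s: 24.85
position: [0.5609, -0.1882, 0.0306]
tool_rot: [[-0.119, 0.993, -0.003], [0.993, 0.119, 0.0], [0.0, -0.002, -1.0]]
ft_force: [-7.5, 0.3, 9.2]
grip_width: 0.0104
```

>>> {"name": "arm_command", "arguments": {
  "steps": [
    {"delta_pos":[1,0.12,0],"dr":[0,0,0]},
    {"delta_pos":[1,0.12,0],"dr":[0,0,0]},
    {"delta_pos":[0,0,0],"dr":[0,0,0]}
  ]
}}

```text
time_s: 25.15
position: [0.5635, -0.1879, 0.0306]
tool_rot: [[-0.119, 0.993, -0.001], [0.993, 0.119, -0.0], [0.0, -0.001, -1.0]]
ft_force: [-4.4, 0.5, 7.3]
grip_width: 0.011
```

>>> {"name": "arm_command", "arguments": {
  "steps": [
    {"delta_pos":[1,0.12,0],"dr":[0,0,0]},
    {"delta_pos":[0,0,0],"dr":[0,0,0]}
  ]
}}

```text
time_s: 25.35
position: [0.5645, -0.1878, 0.0305]
tool_rot: [[-0.12, 0.993, -0.001], [0.993, 0.12, -0.0], [0.0, -0.001, -1.0]]
ft_force: [-5.4, 0.6, 7.0]
grip_width: 0.0109
```

>>> {"name": "arm_command", "arguments": {
  "steps": [
    {"delta_pos":[1,0.12,0],"dr":[0,0,0]},
    {"delta_pos":[0,0,0],"dr":[0,0,0]}
  ]
}}

```text
time_s: 25.55
position: [0.5653, -0.1877, 0.0306]
tool_rot: [[-0.12, 0.993, -0.002], [0.993, 0.12, -0.0], [0.0, -0.002, -1.0]]
ft_force: [-5.4, 0.1, 8.3]
grip_width: 0.0104
```

>>> {"name": "arm_command", "arguments": {
  "steps": [
    {"delta_pos":[1,0.12,0],"dr":[0,0,0]},
    {"delta_pos":[0,0,0],"dr":[0,0,0]}
  ]
}}

```text
time_s: 25.75
position: [0.5659, -0.1876, 0.0306]
tool_rot: [[-0.12, 0.993, -0.003], [0.993, 0.12, 0.0], [0.0, -0.003, -1.0]]
ft_force: [-8.1, -0.2, 9.1]
grip_width: 0.0107
```

>>> {"name": "arm_command", "arguments": {
  "steps": [
    {"delta_pos":[1,0.12,0],"dr":[0,0,0]},
    {"delta_pos":[0,0,0],"dr":[0,0,0]}
  ]
}}

```text
time_s: 25.95
position: [0.5662, -0.1875, 0.0306]
tool_rot: [[-0.12, 0.993, -0.004], [0.993, 0.12, 0.0], [0.001, -0.004, -1.0]]
ft_force: [-13.3, -1.4, 11.7]
grip_width: 0.0109
```

The force dropped around x≈-3..0 and then rose sharply, with the arm barely advancing, which fits snapped in and held. Easing off, letting go, retreating upward and looking.

>>> {"name": "arm_command", "arguments": {
  "steps": [
    {"delta_pos":[-1,-0.12,0],"dr":[0,0,0]},
    {"delta_pos":[-0.6,0,0],"dr":[0,0,0]},
    {"delta_pos":[0,0,0],"dr":[0,0,0]}
  ]
}}

```text
time_s: 26.25
position: [0.5662, -0.1875, 0.0306]
tool_rot: [[-0.119, 0.993, -0.0], [0.993, 0.119, -0.0], [-0.0, -0.0, -1.0]]
ft_force: [-3.3, 0.3, 7.3]
grip_width: 0.0111
```

>>> {"name": "arm_command", "arguments": {
  "steps": [
    {"delta_pos":[0,0,0],"dr":[0,0,0]},
    {"delta_pos":[0,0,0],"dr":[0,0,0]},
    {"delta_pos":[0,0,0],"dr":[0,0,0]},
    {"delta_pos":[0,0,0],"dr":[0,0,0]},
    {"delta_pos":[0,0,8],"dr":[0,0,0]},
    {"delta_pos":[0,0,12],"dr":[0,0,0]},
    {"delta_pos":[0,0,20],"dr":[0,0,0]},
    {"delta_pos":[0,0,25],"dr":[0,0,0]},
    {"delta_pos":[-20,0,25],"dr":[0,0,0]},
    {"delta_pos":[-35,0,15],"dr":[0,0,0]},
    {"delta_pos":[-35,0,0],"dr":[0,0,0]},
    {"delta_pos":[-35,0,0],"dr":[0,0,0]},
    {"delta_pos":[-35,0,0],"dr":[0,0,0]},
    {"delta_pos":[-30,0,0],"dr":[0,0,0]},
    {"delta_pos":[0,0,0],"dr":[0,0,0]},
    {"delta_pos":[0,0,0],"dr":[0,0,0]}
  ],
  "grip": 0.35
}}

```text
time_s: 27.85
position: [0.3768, -0.188, 0.1361]
tool_rot: [[-0.118, 0.993, 0.002], [0.993, 0.118, -0.001], [-0.002, 0.002, -1.0]]
ft_force: [0.9, 0.2, 0.0]
grip_width: 0.0297
```

Run:
```python
from h import *
import cv2
t=env.get_image("top");a=cv2.resize(t[140:240,330:410],None,fx=5.5,fy=5.5,interpolation=cv2.INTER_CUBIC)
s=env.get_image("side");b=cv2.resize(s[185:275,305:420],None,fx=3,fy=3,interpolation=cv2.INTER_CUBIC)
b=cv2.copyMakeBorder(b,0,a.shape[0]-b.shape[0],0,0,cv2.BORDER_CONSTANT)
cv2.imwrite("pics/c5.png",np.hstack([a,b]))
pr=(proj("top",place([.6314,-.17965,.1194],np.array([[-50,30,38],[-50,-30,38],[-81,0,38],[-81,0,4]])/1e3))-[329.5,139.5])*5.5-.5
print(pr.round().tolist(),env.observe()["position"])
```

```text
[[188.0, 279.0], [281.0, 270.0], [240.0, 322.0], [233.0, 328.0]] [ 0.37739306 -0.18798302  0.13563106]
```

View pics/c5.png

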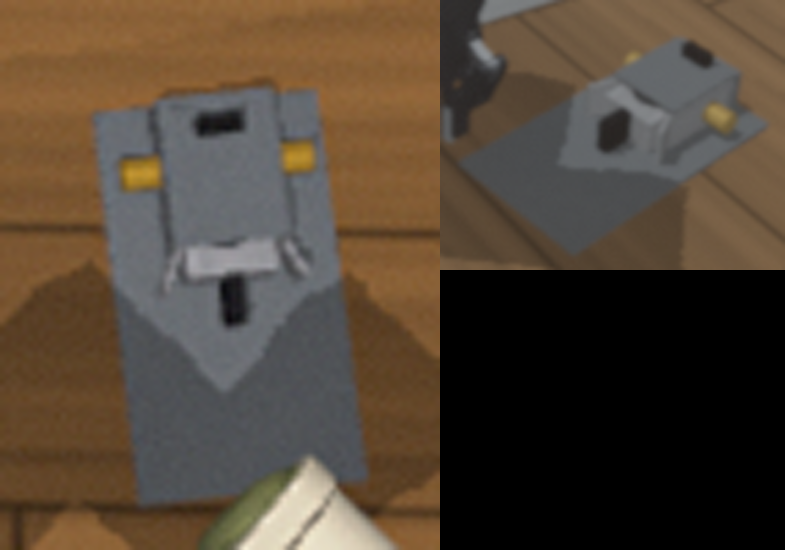

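The final views show the module under the dock roof, upright. Its front corners are at (187,278) and (280,268), against a predicted (188,279) and (281,270) when seated: within about 1 mm. Handing in.

```bash
python3 -c "
from rig import env
print(env.close_job())"
```

```text
the job is handed in; nothing more can be done
None
```

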